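# Level the glazing shelf with a spirit level

### The arm

A 6-joint arm with a two-finger parallel gripper is mounted at the origin on the work surface. World frame = base frame: x ahead of the robot, y to its left, z up, the work surface at z = 0. Lengths are in mm, angles in rad, forces in N, time in s.
With the tool pointing down it reaches from about 275 to 1000 mm from the base axis. Payload 8.4 kg.
Tool frame: the origin (TCP) lies midway between the tips of the shut fingers; the grasp point (between the pads) lies 19 mm behind it; z points along the fingers, y is the direction in which the jaws open and shut (so a half turn about z gives the same grasp; the last joint's range is limited). The gripper opens to 85 mm and grips with 20 to 120 N. Pads are 22 mm wide; open, the fingers measure 114 mm over their backs; the gripper's body (76 mm by 85 mm) begins 54 mm behind the grasp point. The pads swing forward as they close: fully open they stand 13 mm farther back than shut.
Start: joints at [1.312, 0.353, 1.633, -0, 1.155, -0.002], TCP at [158.74, 604.508, 231.281] pointing down, gripper open.
Joint ranges: [-2.63, 2.63], [-0.92, 2.1], [0.06, 2.66], [-1.3, 4.44], [0, 2.69], [-3.02, 3.02]. Speed limits (rad/s): [2.22, 2.22, 2.79, 3.14, 3.14, 3.14].

### API

Orientations are given as [roll, pitch, yaw] about the fixed x, y, z axes, in that order (R = Rz(yaw) Ry(pitch) Rx(roll)).
In Python, from rig import * gives the robot as it stands.
- The arm moves only by the tool play_rows, never from a script. Its argument "moves" is a list of rows, each a list of 3 entries, a list of its own where there are three numbers: the shift along the tool's x, y, z in m, then the turn, a rotation vector about the tool's x, y, z in rad, then the opening in per cent of the stroke, from 0 (shut) to 100 (fully open). In form: [[[x, y, z], [rx, ry, rz], fingers], ...]. A call has 1 to 20 rows; each row shifts and turns the commanded pose from where the row before left it, along the tool's axes as they then stand; what a row does not reach is not made up. A row lasts 1/10 s, in which the tool goes at most 50 mm and 8.59 degrees, less where a joint would pass 70% of its speed; a pose out of reach is approached as far as the arm can. A call is refused whole if a number of a shift passes 0.05 or a number of a turn 0.15, either way. A call with a gripper value outside its range is refused whole. The fingers move at their own pace and stop on an object; "squeeze" is the grip in N (left out, the last holds). Time passes only in rows, so rows that do not move let the fingers close. It gives the time, the measured TCP pose, the force and the opening at its end, in the units of the state.
- sense(): the state, without advancing time (a new reading comes with each control period).
- grab_frame(name): name is "scene" or "top" or "wrist"; returns a dict with "pixels" (384x512x3 uint8, red, green, blue), "intrinsics" (3x3 intrinsics, pixels), "R" (3x3) and "t" (3): a world point X has camera coordinates R X + t. Camera axes: x right, y down, z forward; pixel columns grow to the right and rows downward; lengths in mm; the calibration is good to about 2 mm. The wrist camera is an equidistant fisheye: a pixel r from the principal point sees the ray r / f radians off the axis. A picture is of the moment at which its call begins. There is no depth.
- sign_off(): hands the job in, once; it reports no verdict.
The state is a dict: "clock": time; "qpos": joint angles; "qvel": joint speeds; "joint_efforts": joint torques, N m; "eef_pos": TCP position; "tcp_rot": TCP orientation; "contact_force": force on the tool from outside, world axes, zero at the start; "wrist_torque": the same for the moment, N m; "opening": opening from 0.0 (shut) to 1.0 (fully open).
Only numpy, scipy, OpenCV 4.12 (cv2) and the standard library are available. Lean on these libraries where they do the work, as an engineer would, in place of code of your own. Each camera call takes 0.05 s, during which the arm holds its last target. There are 200 camera calls.

### The job

The little glazing shelf slopes down towards its red levelling screw. Gently stand the blue spirit level upright on the shelf, lengthwise along it between the cup and the red knob, and let go; then turn the red knob (clockwise raises that end) until the bubble sits centred between the two black lines. Finally press the level down on the shelf with your fingertips, on the middle of its top, with a light but definite push of about 10 N, and finish while still pressing, bubble centred; leave the cup standing on the shelf and everything else on the table where it is.

Things in the scene. Friction and masses are not known exactly. Their poses are not given: they have to be found in the camera images.
- level: blue block spirit level, 170 long (its x) x 48 wide (its y) x 46 high, about 0.42 kg, standing on the table. Origin: centre of its underside; z up out of its top. Two steel feet 4 high, under its ends only. In the top, on the +y half, lies a yellow-green vial 78 long parallel to x (centre line at y = +11); on the -y half a dark rubber press pad. The sides are plain: grip it across its 48 width from above, fingers 20 to 30 above its underside
- press_pad (a point): middle of the dark pad on top of the level (level frame x 0, y -13, z +46): pressing here keeps the level flat; the fingers may overlap the vial, which is flush
- bubble (a joint): the pale bubble (20 long) in the vial: its offset in m along the level's +x from the vial's middle, 0 = centred. It runs to the higher end, about 0.6 mm per mrad of slope, range +-28 mm, and settles in 1 to 1.5 s. Two black lines are 29 apart, so it is centred between them within about +-3.5 mm. With the level lengthwise on the shelf the bubble starts 9 mm or more off, away from the red knob
- stand: fixed steel stand under the shelf. Origin on the table; its y axis runs along the shelf from the knob end (-y) to the hinge end (+y), x across. The hinge axis is at y +130, z 70; the vertical screw and knob at y -205
- shelf: pale wooden shelf board, 150 (x) by 315 (y) by 14 thick, hinged near its +y end about x. Origin on the hinge axis, 20 below the board's top face; the top face runs from y -285 to y +30. It slopes at most 2.6 degrees; the hinge end's top face is 90 above the table. It starts sloping down towards the knob (-y). The screw is self-locking: the shelf does not give when pressed
- shelf_mid (a point): on the shelf's top face, x 0, y -150 from the hinge: the place for the level's centre (up to 50 either way along is fine); axes as shelf
- knob_center (a point): centre of the red round fluted levelling knob, 52 over the flutes, 30 high, on the upright screw; it stays 132 above the table (the board ends 50 from its axis). Grip it round the sides from above at any yaw; friction 0.12 Nm. Clockwise from above raises this shelf end, 20 mrad per rad of turn (bubble 12 mm per rad); it needs 0.8 to 2.1 rad clockwise from the start and can be turned back
- cup: terracotta cup, 60 diameter, 60 high, standing on the shelf above the hinge; origin under its centre. Leave it
- glaze_jar: blue jar, 72 diameter, 100 high; leave it
- slip_jar: amber jar with white cap, 72 diameter, 90 high; leave it
- bowl: white bowl, 130 diameter, 55 high; leave it
- brush: brush lying on the table; leave it
- rib: wooden rib, 90 x 50 x 8, lying flat; leave it
- test_disc: fired clay disc, 70 diameter, 10 thick; leave it
There are look-alikes about, which are no part of the job. There is more than one size of the cup; the one meant has the size given above. There is more than one size of the level; the job needs the larger.

How it is judged (in metres and radians):
On the way, in this order (a step that is already met when the one before it is completed fails the run):
1. the level stands released on the shelf, lengthwise, its bubble off to one side (contact force between level and shelf above 1 N and angle between the x axis of level and the y axis of shelf, either way round below 0.2 rad and angle between the z axis of level and the z axis of shelf, either way round below 0.03 rad and x of level in the frame of shelf_mid between -0.055 and 0.055 m and y of level in the frame of shelf_mid between -0.075 and 0.075 m and z of level in the frame of shelf_mid between -0.006 and 0.008 m and contact force between the fingers and level below 0.3 N and (value of joint bubble above 0.006 m or value of joint bubble below -0.006 m)), for 0.2 s.
2. the knob is turned until the bubble sits between the lines, the level standing free on the shelf (contact force between level and shelf above 1 N and angle between the x axis of level and the y axis of shelf, either way round below 0.2 rad and angle between the z axis of level and the z axis of shelf, either way round below 0.03 rad and x of level in the frame of shelf_mid between -0.055 and 0.055 m and y of level in the frame of shelf_mid between -0.075 and 0.075 m and z of level in the frame of shelf_mid between -0.006 and 0.008 m and value of joint bubble between -0.0035 and 0.0035 m and contact force between the fingers and level below 0.3 N), for 0.4 s.
At the end, for the whole second after the job is handed in: the robot's fingers press the level with 4 to 40 N, the shelf carrying it (more than 7 N); the level stands on the shelf within 55 mm across and 75 mm along of shelf_mid, lengthwise within 0.2 rad; bubble within 3.5 mm of centre, the shelf level within 0.009 rad; cup upright (contact force between level and shelf above 1 N and angle between the x axis of level and the y axis of shelf, either way round below 0.2 rad and angle between the z axis of level and the z axis of shelf, either way round below 0.03 rad and x of level in the frame of shelf_mid between -0.055 and 0.055 m and y of level in the frame of shelf_mid between -0.075 and 0.075 m and z of level in the frame of shelf_mid between -0.006 and 0.008 m and value of joint bubble between -0.0035 and 0.0035 m and contact force between the fingers and level between 4 and 40 N and contact force between level and shelf above 7 N and angle between shelf's own z axis and vertical below 0.009 rad and angle between cup's own z axis and vertical below 0.1 rad); the arm keeps its last pose, push and grip.
It fails at once if the level is dropped, banged or crushed on the shelf (over 60 N) (contact force between level and shelf above 60 N).
It fails at once if the cup on the shelf is pushed more than 30 mm or tipped over (distance of cup from where it was at the start of the episode above 0.03 m or angle between cup's own z axis and vertical above 0.5 rad).
It fails at once if a jar, the bowl, the brush, the rib or the clay disc is moved more than 30 mm (distance of any of glaze_jar, slip_jar, bowl, brush, rib, test_disc from where it was at the start of the episode above 0.03 m).
It also fails if it takes over 72 s, if anything falls off the work surface, if the arm or the gripper's body presses on something with over 40 N, if the wrist force passes 120 N, or if a joint passes its speed limit or range.

## Working session

There is one attempt and no reset: what is moved stays moved. The work goes in short steps, Python scripts to look and compute and a tool call to move; the robot and the scene stay as the last step left them, time stands still between calls to the robot, and variables do not carry over. Pictures are saved under pics/ and viewed, about 8 in all and at most 12, crops included, and the job is handed in when it is done.

Besides the shell and the picture viewer there is one more tool, called after ">>>" as name(argument=value, ...), one argument or row to a line, values as JSON. play_rows: Moves the arm, as the interface text tells. Its arguments: {"type":"object","properties":{"moves":{"type":"array"},"squeeze":{"type":"number"}},"required":["moves"]}

```bash
mkdir -p pics; python3 - <<'E'
from rig import *
import cv2
s=sense(); print(s)
for n in ("scene","top"):
    f=grab_frame(n); cv2.imwrite(f"pics/{n}0.png",f["pixels"][:,:,::-1]); print(n,f["intrinsics"],f["R"],f["t"])
a=cv2.imread("pics/scene0.png");b=cv2.imread("pics/top0.png")
E
```

```text
{'clock': 0.0, 'qpos': array([ 1.31159951e+00,  3.53663154e-01,  1.63416742e+00,  4.04646955e-05,
        1.15519108e+00, -2.38421902e-03]), 'qvel': array([-0.00088692,  0.00118548, -0.00045921,  0.00076654,  0.00049463,
       -0.00208248]), 'joint_efforts': array([-1.66599297e-03, -6.05241251e+01, -3.42070735e+01, -3.15683455e-04,
        9.24833352e-03, -4.39501900e-05]), 'eef_pos': array([158.60095888, 604.03112404, 230.53806638]), 'tcp_rot': array([-3.14016375e+00, -4.04035769e-05,  2.88476366e+00]), 'contact_force': array([-0.3993666 , -0.52967168, -0.75808744]), 'wrist_torque': array([ 0.03564011, -0.03560895, -0.00280747]), 'opening': 0.9972138824656307}
scene [[482.040459     0.         260.37333378]
 [  0.         482.040459   186.29936215]
 [  0.           0.           1.        ]] [[-0.49368769  0.86962203  0.00547546]
 [ 0.52893289  0.30526304 -0.7918614 ]
 [-0.69029158 -0.38803608 -0.6106763 ]] [ 232.4980272  -190.75925899 1915.40534787]
top [[393.20121184   0.         256.76779056]
 [  0.         393.20121184 200.69671438]
 [  0.           0.           1.        ]] [[ 0.02688596 -0.99931415  0.02546303]
 [-0.98350541 -0.03100132 -0.17820222]
 [ 0.17886938 -0.02025188 -0.98366438]] [-9.88772226e-01  5.20894047e+02  1.12122289e+03]
```

View pics/top0.png

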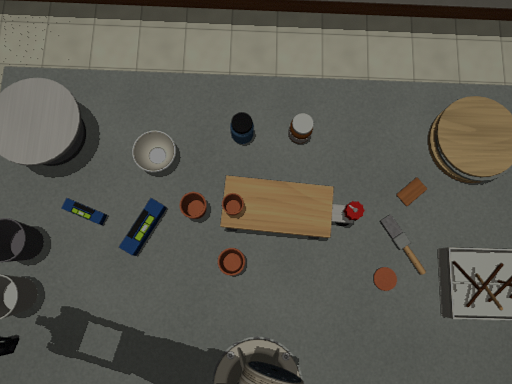

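View pics/scene0.png

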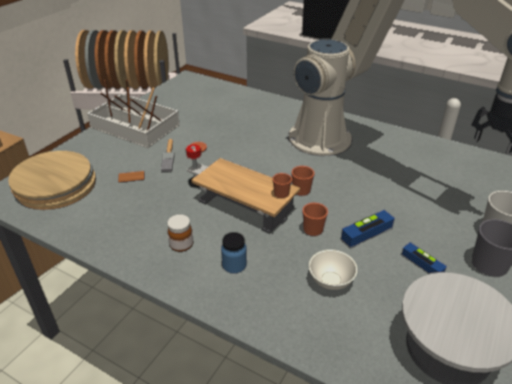

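The top view shows the large level at about (143,227), the shelf from (222,178) to (333,238) with the cup at (233,205), and the knob at (354,211). The small level is at (84,211). The scene view agrees: level (368,228), knob (194,151). Next I'll fit the models to colour masks in both views.

```bash
cat > fit.py <<'E'
from rig import *
import cv2, numpy as np
from scipy.optimize import minimize
def proj(f,X): 
    c=np.asarray(X)@f["R"].T+f["t"]; p=c@f["intrinsics"].T; return p[:,:2]/p[:,2:]
def hullmask(p):
    m=np.zeros((384*4,512*4),np.uint8); q=((p+.5)*4-.5)
    cv2.fillConvexPoly(m,np.round(cv2.convexHull((q*16).astype(np.float32))).astype(np.int32),1,shift=4); return m
def blob(m,near,k=3):
    m=cv2.morphologyEx(m.astype(np.uint8),cv2.MORPH_CLOSE,np.ones((k,k)))
    n,l,st,c=cv2.connectedComponentsWithStats(m)
    i=1+np.argmin(np.linalg.norm(c[1:]-near,axis=1)+1e3*(st[1:,4]<40)); 
    p=cv2.findContours((l==i).astype(np.uint8),0,2)[0]; p=max(p,key=len)[:,0].astype(float)
    # contour pixels centres -> outer corners
    return np.vstack([p+d for d in ([.4,0],[-.4,0],[0,.4],[0,-.4])]),st[i]
def fit(views,model,x0,steps):
    T=[(f,hullmask(p)) for f,p in views]
    def cost(x):
        v=0
        for f,t in T:
            h=hullmask(proj(f,model(x))); v+=1-(h&t).sum()/(h|t).sum()
        return v
    x0=np.array(x0,float); S=np.vstack([x0]+[x0+np.eye(len(x0))[i]*steps[i] for i in range(len(x0))])
    r=minimize(cost,x0,method="Nelder-Mead",options=dict(initial_simplex=S,maxiter=400,xatol=.02,fatol=1e-5)); return r.x,r.fun
def Rz(a): return np.array([[np.cos(a),-np.sin(a),0],[np.sin(a),np.cos(a),0],[0,0,1]])
def box(x0,x1,y0,y1,z0,z1): return np.array([[x,y,z] for x in(x0,x1) for y in(y0,y1) for z in(z0,z1)],float)
def ground(f,uv,z):
    C=-f["R"].T@f["t"]; d=f["R"].T@np.linalg.inv(f["intrinsics"])@np.array([*uv,1.]); return C+d*(z-C[2])/d[2]
E
cat > a.py <<'E'
from fit import *
F={n:grab_frame(n) for n in("top","scene")}
def hsv(f): return cv2.cvtColor(f["pixels"],cv2.COLOR_RGB2HSV)
H={n:hsv(F[n]) for n in F}
def lev(n): h=H[n]; return ((h[...,0]>100)&(h[...,0]<130)&(h[...,1]>130)&(h[...,2]>25))|((h[...,0]>28)&(h[...,0]<50)&(h[...,1]>120))
def red(n): h=H[n]; return ((h[...,0]<4)|(h[...,0]>174))&(h[...,1]>190)&(h[...,2]>60)
def wood(n): h=H[n]; return (h[...,0]>8)&(h[...,0]<24)&(h[...,1]>70)&(h[...,2]>110)
near={"lev":{"top":(143,227),"scene":(368,228)},"red":{"top":(354,211),"scene":(194,151)},"wood":{"top":(285,208),"scene":(240,188)}}
V={}
for k,fn in(("lev",lev),("red",red),("wood",wood)):
    V[k]=[]
    for n in F:
        p,st=blob(fn(n),near[k][n]); V[k].append((F[n],p)); print(k,n,st)
g=ground(F["top"],(143,227),46); print("level guess",g)
lm=lambda x: box(-85,85,-24,24,0,46)@Rz(x[2]/100).T+[x[0],x[1],0]
best=min((fit(V["lev"],lm,[g[0],g[1],y],[8,8,15]) for y in(-60,-30,0,30,60,100)),key=lambda r:r[1]); print("level",best)
a=np.linspace(0,2*np.pi,40); 
km=lambda x: np.vstack([np.c_[26*np.cos(a)+x[0],26*np.sin(a)+x[1],0*a+z] for z in(117,147)])
g=ground(F["top"],(354,211),147); print("knob",fit(V["red"],km,g[:2],[5,5]),g)
# shelf: x,y of hinge origin, yaw*100, slope*1000(mrad)
def sm(x):
    s=x[3]/1000; Rx=np.array([[1,0,0],[0,np.cos(s),-np.sin(s)],[0,np.sin(s),np.cos(s)]])
    return box(-75,75,-285,30,6,20)@(Rz(x[2]/100)@Rx).T+[x[0],x[1],70]
g=ground(F["top"],(233,208),90)
for views in(V["wood"],V["wood"][:1]): print("shelf",fit(views,sm,[g[0],g[1],-180,25],[8,8,10,10]))
print("cup", ground(F["top"],(233,202),150), "decoy cup",ground(F["top"],(194,206),60))
E
python3 a.py
```

```text
lev top [120 198  44  57 770]
lev scene [343 211  50  35 715]
red top [345 202  19  18 212]
red scene [187 145  13  13 101]
wood top [ 220  175  113   62 5332]
wood scene [ 192  158  123   58 3216]
level guess [432.48742476 343.73428521  46.        ]
level (array([436.42679205, 350.18163865, -47.61346965]), np.float64(0.2645461952844502))
knob (array([ 484.75983761, -249.77632289]), np.float64(0.6494613202176798)) [ 482.37584255 -248.53099589  147.        ]
shelf (array([ 491.82215089, -169.3133861 , -320.89858328,  -27.11605141]), np.float64(0.2822892247616443))
shelf (array([510.70500071,  83.91526106,  -6.99169577,  10.83694514]), np.float64(0.01151571403902607))
cup [496.34344913  80.35413126 150.        ] decoy cup [496.81385109 197.14232444  60.        ]
```

```bash
cat >> a.py <<'E'
print("shelf2",fit(V["wood"],sm,[510,84,-7,20],[5,5,4,15]))
print("shelf3",fit(V["wood"][1:],sm,[510,84,-7,20],[5,5,4,15]))
for i in(0,1): print("level",i,fit(V["lev"][i:i+1],lm,best[0],[8,8,15]));print("knob",i,fit(V["red"][i:i+1],km,[485,-250],[8,8]))
ims=[]
for n,(c,r) in(("top",((100,360),(160,260))),("scene",((170,430),(130,260)))):
    im=cv2.resize(F[n]["pixels"][r[0]:r[1],c[0]:c[1]],None,fx=3,fy=3,interpolation=cv2.INTER_CUBIC)[:,:,::-1].copy()
    for P in(lm(best[0]),sm([510.7,83.9,-7,20]),km([488,-250])):
        q=cv2.convexHull(((proj(F[n],P)-[c[0],r[0]]+.5)*3).astype(np.float32)).astype(int); cv2.polylines(im,[q],True,(255,255,255),1)
    ims.append(im[:300])
cv2.imwrite("pics/ov.png",np.vstack(ims))
E
python3 a.py | tail -6
```

```text
shelf2 (array([510.13697996,  84.35610473,  -7.21291367,  -4.03767046]), np.float64(0.30368167305272353))
shelf3 (array([503.26174514,  82.57396383,  -6.67764491,  15.22907722]), np.float64(0.26526163839769035))
level 0 (array([436.40637664, 349.17151845, -49.6368158 ]), np.float64(0.07996280799628075))
knob 0 (array([ 487.628479  , -254.02157593]), np.float64(0.2394340649374206))
level 1 (array([427.65253037, 351.57357791, -42.29643846]), np.float64(0.15950417736034506))
knob 1 (array([ 482.96624756, -249.64486694]), np.float64(0.3976324993274146))
```

View pics/ov.png

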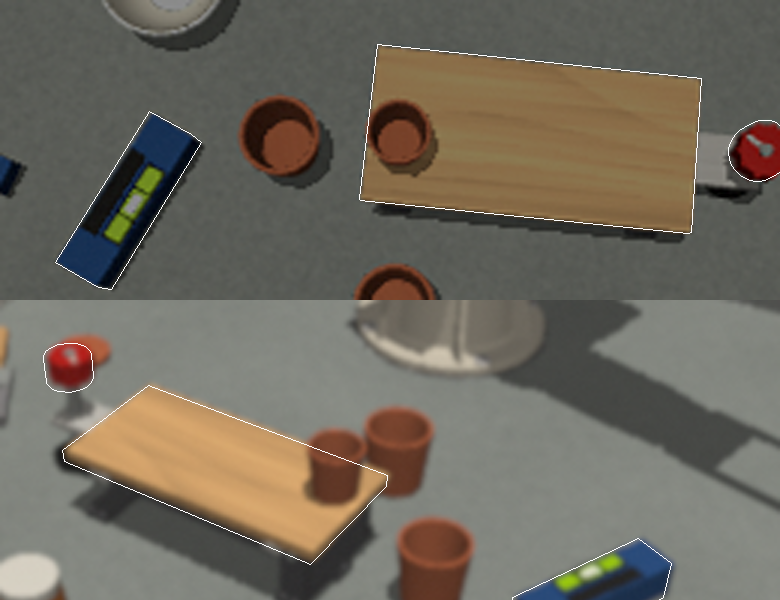

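The overlay fits both views. The level is at (436,349) with its axis at −0.49 rad, vial on the near side. The shelf hinge is at (511,84), and its y axis is at yaw −0.07. The knob is near (487,−250). Moving above the level.

>>> play_rows(
  moves=[
    [[-0.033, -0.0176, 0], [0, 0, 0], 100],
    [[-0.033, -0.0176, 0], [0, 0, 0.023], 100],
    [[-0.033, -0.0176, 0], [0, 0, 0], 100],
    [[-0.033, -0.0176, 0], [0, 0, 0], 100],
    [[-0.033, -0.0176, 0], [0, 0, 0], 100],
    [[-0.033, -0.0176, 0], [0, 0, 0], 100],
    [[-0.033, -0.0176, 0], [0, 0, 0], 100],
    [[-0.033, -0.0176, 0], [0, 0, 0], 100],
    [[-0.033, -0.0176, 0], [0, 0, 0], 100],
    [[-0.033, -0.0176, 0], [0, 0, 0], 100],
    [[0, 0, 0.03], [0, 0, 0.1], 100],
    [[0, 0, 0.03], [0, 0, 0.1], 100],
    [[0, 0, 0.03], [0, 0, 0], 100],
    [[0, 0, 0], [0, 0, 0], 100],
  ],
)

```text
clock: 1.7
eef_pos: [426.4, 343.6, 137.9]
tcp_rot: [-3.136, -0.003, 2.662]
contact_force: [0.3, 0.7, -0.7]
opening: 0.996
```

>>> play_rows(
  moves=[
    [[-0.006, 0.0095, 0.02], [0, 0, 0], 100],
    [[0, 0, 0.02], [0, 0, 0], 100],
    [[0, 0, 0], [0, 0, 0], 100],
    [[0, 0, 0], [0, 0, 0], 100],
    [[0, 0, 0], [0, 0, 0], 100],
  ],
)

```text
clock: 2.2
eef_pos: [438.8, 351.7, 102.9]
tcp_rot: [3.14, 0.001, 2.662]
contact_force: [0.3, 0.1, 0.6]
opening: 1.0
```

```bash
cat > snap.py <<'E'
import sys
from rig import *
import cv2
s=sense(); print(s["clock"],s["eef_pos"].round(1),s["tcp_rot"].round(4),s["contact_force"].round(2),round(s["opening"],3),s["qpos"].round(3))
f=grab_frame(sys.argv[1]); im=f["pixels"][:,:,::-1]
if len(sys.argv)>3:
    a,b,c,d=map(int,sys.argv[3:7]); k=min(780/(c-a),580/(d-b)); im=cv2.resize(im[b:d,a:c],None,fx=k,fy=k,interpolation=cv2.INTER_CUBIC)
cv2.imwrite("pics/"+sys.argv[2],im)
if sys.argv[1]=="wrist": print(f["intrinsics"],f["R"],f["t"])
E
python3 snap.py wrist w1.png
```

```text
2.2 [438.8 351.7 102.9] [3.1399e+00 8.0000e-04 2.6621e+00] [0.35 0.13 0.6 ] 1.0 [ 0.673  0.412  1.876 -0.     0.852 -0.418]
[[297.31863964   0.         252.03564213]
 [  0.         297.31863964 190.21183905]
 [  0.           0.           1.        ]] [[ 0.46082549  0.88748783  0.00228432]
 [ 0.84507518 -0.43958615  0.30432214]
 [ 0.27108635 -0.13830898 -0.95256644]] [-514.09939847 -216.22963115  185.63106414]
```

View pics/w1.png

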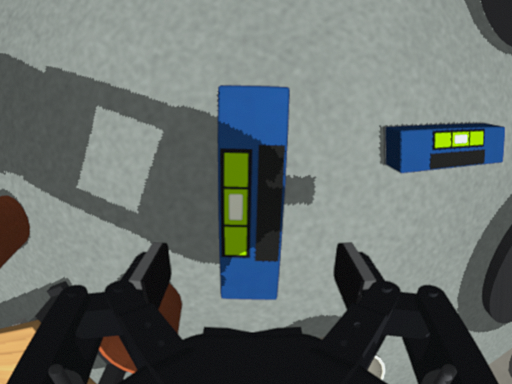

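The wrist view shows the level at columns 219–289, rows 86–299, centred between the jaws and parallel to them. Its computed centre is (436,353), and the TCP is at (439,352). Descending and gripping.

>>> play_rows(
  moves=[
    [[0.002, 0, 0.02], [0, 0, 0], 100],
    [[0, 0, 0.02], [0, 0, 0], 100],
    [[0, 0, 0.02], [0, 0, 0], 100],
    [[0, 0, 0.02], [0, 0, 0], 100],
    [[0, 0, 0.01], [0, 0, 0], 100],
    [[0, 0, 0.006], [0, 0, 0], 100],
    [[0, 0, 0], [0, 0, 0], 100],
    [[0, 0, 0], [0, 0, 0], 30],
    [[0, 0, 0], [0, 0, 0], 30],
    [[0, 0, 0], [0, 0, 0], 30],
    [[0, 0, 0], [0, 0, 0], 30],
    [[0, 0, 0], [0, 0, 0], 30],
    [[0, 0, 0], [0, 0, 0], 30],
    [[0, 0, 0], [0, 0, 0], 30],
    [[0, 0, 0], [0, 0, 0], 30],
  ],
  squeeze=40,
)

```text
clock: 3.75
eef_pos: [436.8, 352.3, 6.2]
tcp_rot: [3.141, 0.0, 2.661]
contact_force: [-0.2, -0.9, 5.4]
opening: 0.559
```

>>> play_rows(
  moves=[
    [[0, 0, -0.01], [0, 0, 0], 30],
    [[0, 0, -0.035], [0, 0, 0], 30],
    [[0, 0, -0.05], [0, 0, 0], 30],
    [[0, 0, -0.05], [0, 0, 0], 30],
    [[0, 0, -0.04], [0, 0, 0], 30],
    [[0, 0, -0.01], [0, 0, 0], 30],
    [[-0.0208, -0.0285, 0], [0, 0, 0], 30],
    [[-0.0208, -0.0285, 0], [0, 0, 0], 30],
    [[-0.0208, -0.0285, 0], [0, 0, 0], 30],
    [[-0.0208, -0.0285, 0], [0, 0, 0], 30],
    [[-0.0208, -0.0285, 0], [0, 0, 0], 30],
    [[-0.0208, -0.0285, 0], [0, 0, 0], 30],
    [[-0.0208, -0.0285, 0], [0, 0, 0], 30],
    [[-0.0208, -0.0285, 0], [0, 0, 0], 30],
    [[-0.0208, -0.0285, 0], [0, 0, 0], 30],
    [[-0.0208, -0.0285, 0], [0, 0, 0], 30],
    [[-0.0208, -0.0285, 0], [0, 0, 0], 30],
    [[-0.0208, -0.0285, 0], [0, 0, 0], 30],
  ],
)

```text
clock: 5.55
eef_pos: [498.8, -67.8, 198.9]
tcp_rot: [-3.141, -0.002, 2.662]
contact_force: [-0.2, 0.1, -5.1]
opening: 0.555
```

>>> play_rows(
  moves=[
    [[0, 0, 0], [0, 0, 0.145], 30],
    [[0, 0, 0], [0, 0, 0.145], 30],
    [[0, 0, 0], [0, 0, 0.145], 30],
    [[0, 0, 0], [0, 0, 0.145], 30],
    [[0, 0, 0], [0, 0, 0.145], 30],
    [[0, 0, 0], [0, 0, 0.145], 30],
    [[0, 0, 0], [0, 0, 0.145], 30],
    [[0, 0, 0], [0, 0, 0.145], 30],
    [[0, 0, 0], [0, 0, 0], 30],
    [[0, 0, 0], [0, 0, 0], 30],
    [[0, 0, 0], [0, 0, 0], 30],
  ],
)

```text
clock: 6.65
eef_pos: [499.6, -66.5, 199.8]
tcp_rot: [-3.141, -0.0, 1.505]
contact_force: [-1.2, 0.7, -4.9]
opening: 0.558
```

>>> play_rows(
  moves=[
    [[0, 0, 0.02], [0, 0.025, 0], 30],
    [[0, 0, 0.03], [0, 0, 0], 30],
    [[0, 0, 0.025], [0, 0, 0], 30],
    [[0, 0, 0.015], [0, 0, 0], 30],
    [[0, 0, 0.008], [0, 0, 0], 30],
    [[0, 0, 0], [0, 0, 0], 30],
    [[0, 0, 0], [0, 0, 0], 30],
    [[0, 0, 0], [0, 0, 0], 30],
  ],
)

```text
clock: 7.45
eef_pos: [500.9, -64.7, 103.3]
tcp_rot: [3.14, -0.025, 1.502]
contact_force: [0.4, 0.2, -4.5]
opening: 0.56
```

```bash
python3 snap.py scene s1.png 180 120 340 240
```

```text
7.45 [500.9 -64.7 103.3] [ 3.1399 -0.0249  1.5022] [ 0.44  0.2  -4.54] 0.56 [-0.148  0.338  1.996  0.034  0.808 -0.104]
```

View pics/s1.png

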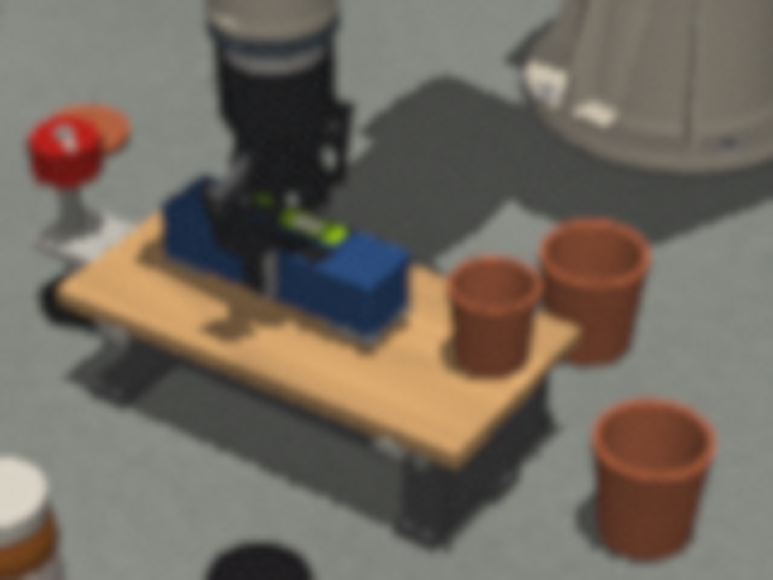

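The scene crop shows the level hanging just above the shelf, lengthwise and clear of the cup. Lowering slowly.

>>> play_rows(
  moves=[
    [[0, 0, 0.003], [0, 0, 0], 30],
    [[0, 0, 0.003], [0, 0, 0], 30],
    [[0, 0, 0.002], [0, 0, 0], 30],
    [[0, 0, 0], [0, 0, 0], 30],
    [[0, 0, 0], [0, 0, 0], 30],
  ],
)

```text
clock: 8.0
eef_pos: [500.1, -64.4, 94.2]
tcp_rot: [-3.141, -0.025, 1.502]
contact_force: [-0.2, 0.2, -5.6]
opening: 0.551
```

>>> play_rows(
  moves=[
    [[0, 0, 0.001], [0, 0, 0], 30],
    [[0, 0, 0.001], [0, 0, 0], 30],
    [[0, 0, 0], [0, 0, 0], 30],
  ],
)

```text
clock: 8.3
eef_pos: [500.3, -64.3, 93.2]
tcp_rot: [3.141, -0.025, 1.502]
contact_force: [-3.9, 1.4, 8.1]
opening: 0.563
```

Contact made. Releasing.

>>> play_rows(
  moves=[
    [[0, 0, 0], [0, 0, 0], 60],
    [[0, 0, 0], [0, 0, 0], 70],
    [[0, 0, 0], [0, 0, 0], 85],
    [[0, 0, 0], [0, 0, 0], 90],
    [[0, 0, 0], [0, 0, 0], 90],
    [[0, 0, 0], [0, 0, 0], 90],
    [[0, 0, -0.015], [0, 0, 0], 90],
    [[0, 0, -0.05], [0, 0, 0], 90],
    [[0, 0, -0.05], [0, 0, 0], 90],
    [[0, 0, -0.02], [0, -0.025, 0], 90],
  ],
)

```text
clock: 9.3
eef_pos: [501.8, -68.5, 231.7]
tcp_rot: [3.136, 0.001, 1.501]
contact_force: [1.3, 0.7, 0.6]
opening: 0.896
```

>>> play_rows(
  moves=[
    [[-0.03, 0, 0], [0, 0, 0], 100],
    [[-0.03, 0, 0], [0, 0, 0], 100],
    [[-0.03, 0, 0], [0, 0, 0], 100],
    [[-0.03, 0, 0], [0, 0, 0], 100],
    [[-0.03, 0, 0], [0, 0, 0], 100],
    [[-0.03, -0.0017, 0], [0, 0, 0], 100],
    [[0, 0, 0], [0, 0, 0], 100],
    [[0, 0, 0], [0, 0, 0], 100],
    [[0, 0, 0], [0, 0, 0], 100],
    [[0, 0, 0], [0, 0, 0], 100],
  ],
)

```text
clock: 10.3
eef_pos: [485.9, -246.2, 227.3]
tcp_rot: [-3.141, -0.0, 1.503]
contact_force: [-0.2, -0.4, -0.0]
opening: 0.996
```

```bash
python3 snap.py wrist w2.png
```

```text
10.3 [ 485.9 -246.2  227.3] [-3.1415e+00 -2.0000e-04  1.5028e+00] [-0.19 -0.43 -0.02] 0.996 [-0.472  0.233  1.81   0.     1.099 -0.404]
[[297.31863964   0.         252.03564213]
 [  0.         297.31863964 190.21183905]
 [  0.           0.           1.        ]] [[ 9.97730359e-01 -6.73339541e-02 -5.19659161e-04]
 [-6.40062573e-02 -9.50762043e-01  3.03240394e-01]
 [-2.09124469e-02 -3.02518885e-01 -9.52913949e-01]] [-501.10190295 -241.04842793  309.99597021]
```

View pics/w2.png

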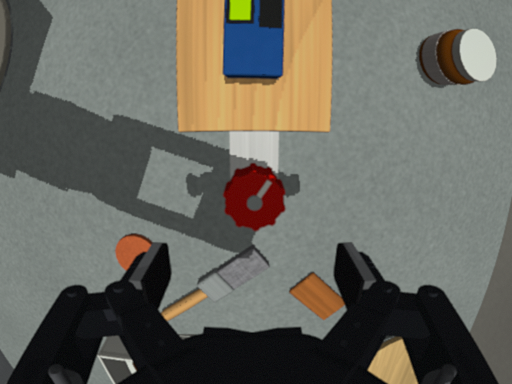

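```bash
cat > fish.py <<'E'
from fit import *
def fproj(f,X):
    c=np.asarray(X,float)@f["R"].T+f["t"]; return cv2.fisheye.distortPoints((c[:,:2]/c[:,2:])[None],f["intrinsics"],np.zeros(4))[0]
def fground(f,uv,z):
    n=cv2.fisheye.undistortPoints(np.array([[uv]],float),f["intrinsics"],np.zeros(4))[0,0]
    C=-f["R"].T@f["t"]; d=f["R"].T@np.array([*n,1.]); return C+d*(z-C[2])/d[2]
def levelview(f,pr,c,yaw,z,k=8,L=60,W=34):
    # rectified top of level: k px/mm; along = toward +shelf y to the right
    xs,ys=np.meshgrid(np.arange(-L,L,1/k),np.arange(-W,W,1/k))
    u=np.array([np.cos(yaw),np.sin(yaw)]);v=np.array([np.sin(yaw),-np.cos(yaw)])
    P=np.stack([c[0]+xs*u[0]+ys*v[0],c[1]+xs*u[1]+ys*v[1],0*xs+z],-1).reshape(-1,3)
    m=pr(f,P).astype(np.float32).reshape(*xs.shape,2)
    return cv2.remap(f["pixels"],m,None,cv2.INTER_CUBIC)[:,:,::-1]
E
python3 - <<'E'
from fish import *
f=grab_frame("wrist"); h=cv2.cvtColor(f["pixels"],cv2.COLOR_RGB2HSV)
m=((h[...,0]<5)|(h[...,0]>174))&(h[...,1]>150)&(h[...,2]>40); m[:150]=0;m[240:]=0;m[:,:215]=0;m[:,300:]=0
p,st=blob(m,(255,198)); print(st)
r=cv2.minEnclosingCircle(p.astype(np.float32)); print(r)
a=np.linspace(0,2*np.pi,60)
def cost(x): 
    P=np.vstack([np.c_[26*np.cos(a)+x[0],26*np.sin(a)+x[1],0*a+z] for z in(117,147)])
    h=hullmask(fproj(f,P)); return 1-(h&t).sum()/(h|t).sum()
t=hullmask(p); r=minimize(cost,[487,-250],method="Nelder-Mead",options=dict(initial_simplex=[[487,-250],[482,-250],[487,-245]])); print(r.x,r.fun)
print("hub",fground(f,(254.5,203),147))
cv2.imwrite("pics/lv1.png",levelview(grab_frame("top"),proj,(500,-65),1.502,132,k=6))
E
```

```text
[ 223  163   62   68 2671]
((254.0, 196.5), 33.91484069824219)
[ 487.11741506 -250.01258434] 0.10731140259560001
hub [ 487.45343811 -250.19427827  147.        ]
```

View pics/lv1.png

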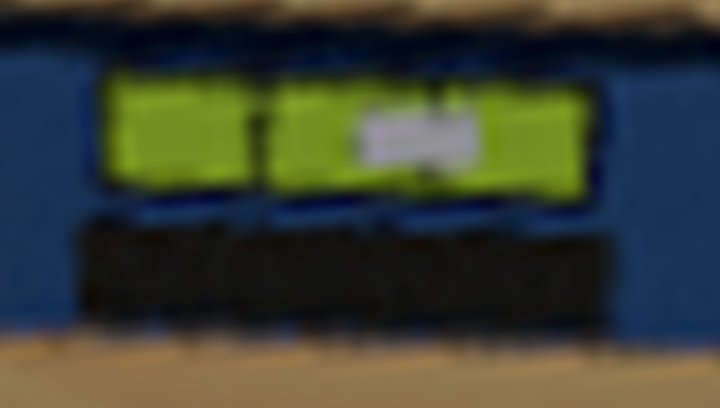

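The rectified view puts the bubble at px 420 and the vial middle at 346, with the black lines at 258 and 435. That makes the bubble about +12 mm towards the hinge, which needs about 1.0 rad clockwise. The knob is at (487.2,−250.1). Gripping the knob.

>>> play_rows(
  moves=[
    [[-0.0038, 0.0016, 0.02], [0, 0, 0], 100],
    [[0, 0, 0.03], [0, 0, 0], 100],
    [[0, 0, 0.03], [0, 0, 0], 100],
    [[0, 0, 0.02], [0, 0, 0], 100],
    [[0, 0, 0.012], [0, 0, 0], 100],
    [[0, 0, 0], [0, 0, 0], 100],
    [[0, 0, 0], [0, 0, 0], 40],
    [[0, 0, 0], [0, 0, 0], 40],
    [[0, 0, 0], [0, 0, 0], 40],
    [[0, 0, 0], [0, 0, 0], 40],
    [[0, 0, 0], [0, 0, 0], 40],
    [[0, 0, 0], [0, 0, 0], 40],
    [[0, 0, 0], [0, 0, 0], 40],
  ],
  squeeze=40,
)

```text
clock: 11.75
eef_pos: [487.2, -251.4, 116.7]
tcp_rot: [3.141, 0.001, 1.502]
contact_force: [-2.6, 0.4, 7.6]
opening: 0.549
```

```bash
cat > st.py <<'E'
from rig import *
s=sense(); print(s["clock"],s["eef_pos"].round(1),s["tcp_rot"].round(4),s["contact_force"].round(2),s["wrist_torque"].round(2),round(s["opening"],3),s["qpos"].round(3))
E
python3 st.py
```

```text
11.75 [ 487.2 -251.4  116.7] [3.1409e+00 7.0000e-04 1.5020e+00] [-2.63  0.42  7.61] [0.1  0.77 0.08] 0.549 [-0.479  0.374  1.897 -0.     0.869 -0.41 ]
```

>>> play_rows(
  moves=[
    [[0.001, 0, 0], [0, 0, 0.1], 40],
    [[0, 0, 0], [0, 0, 0.1], 40],
    [[0, 0, 0], [0, 0, 0.1], 40],
    [[0, 0, 0], [0, 0, 0.1], 40],
    [[0, 0, 0], [0, 0, 0.1], 40],
    [[0, 0, 0], [0, 0, 0.1], 40],
    [[0, 0, 0], [0, 0, 0.1], 40],
    [[0, 0, 0], [0, 0, 0.1], 40],
    [[0, 0, 0], [0, 0, 0.1], 40],
    [[0, 0, 0], [0, 0, 0.1], 40],
    [[0, 0, 0], [0, 0, 0], 40],
    [[0, 0, 0], [0, 0, 0], 40],
  ],
)

```text
clock: 12.95
eef_pos: [485.7, -250.3, 116.7]
tcp_rot: [-3.141, 0.002, 0.502]
contact_force: [-11.2, -1.2, 13.9]
opening: 0.55
```

>>> play_rows(
  moves=[
    [[0, 0, 0], [0, 0, 0], 40],
    [[0, 0, 0], [0, 0, 0], 40],
    [[0, 0, 0], [0, 0, 0], 40],
    [[0, 0, 0], [0, 0, 0], 40],
    [[0, 0, 0], [0, 0, 0], 40],
    [[0, 0, 0], [0, 0, 0], 40],
    [[0, 0, 0], [0, 0, 0], 40],
    [[0, 0, 0], [0, 0, 0], 40],
    [[0, 0, 0], [0, 0, 0], 40],
    [[0, 0, 0], [0, 0, 0], 40],
    [[0, 0, 0], [0, 0, 0], 40],
    [[0, 0, 0], [0, 0, 0], 40],
  ],
)

```text
clock: 14.15
eef_pos: [485.7, -250.3, 116.7]
tcp_rot: [-3.141, 0.002, 0.502]
contact_force: [-10.1, -0.4, 13.8]
opening: 0.552
```

```bash
python3 st.py; python3 - <<'E'
from fish import *
a=levelview(grab_frame("top"),proj,(500,-65),1.502,134,k=6)
b=cv2.resize(grab_frame("wrist")["pixels"][:200,:,::-1],(720,281))
cv2.imwrite("pics/lv2.png",np.vstack([a[:320],b[:280]]))
E
```

```text
14.15 [ 485.7 -250.3  116.7] [-3.1407e+00  2.1000e-03  5.0190e-01] [-10.1   -0.41  13.82] [ 0.01  1.72 -0.1 ] 0.552 [-0.478  0.373  1.899 -0.002  0.871  0.592]
```

View pics/lv2.png

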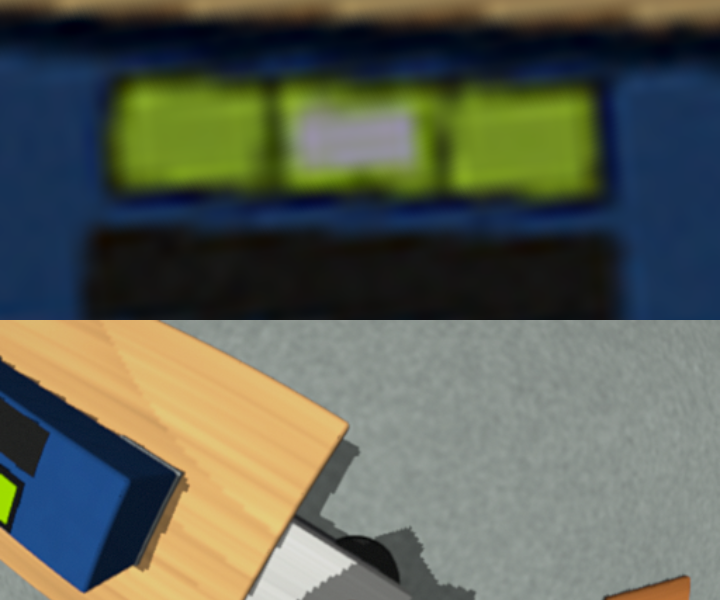

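The bubble spans px 297–415, middle 356, and the lines are at 272 and 446, middle 359. It is centred within about 0.5 mm. Releasing the knob, lifting and turning back.

>>> play_rows(
  moves=[
    [[0, 0, 0], [0, 0, 0], 70],
    [[0, 0, 0], [0, 0, 0], 100],
    [[0, 0, 0], [0, 0, 0], 100],
    [[0, 0, 0], [0, 0, 0], 100],
    [[0, 0, 0], [0, 0, 0], 100],
    [[0, 0, -0.02], [0, 0, 0], 100],
    [[0, 0, -0.05], [0, 0, 0], 100],
    [[0, 0, -0.04], [0, 0, 0], 100],
    [[0, 0, 0], [0, 0, -0.143], 100],
    [[0, 0, 0], [0, 0, -0.143], 100],
    [[0, 0, 0], [0, 0, -0.143], 60],
    [[0, 0, 0], [0, 0, -0.143], 30],
    [[0, 0, 0], [0, 0, -0.143], 0],
    [[0, 0, 0], [0, 0, -0.143], 0],
    [[0, 0, 0], [0, 0, -0.142], 0],
    [[0, 0, 0], [0, 0, 0], 0],
    [[0, 0, 0], [0, 0, 0], 0],
  ],
)

```text
clock: 15.95
eef_pos: [487.2, -250.0, 225.2]
tcp_rot: [-3.141, -0.0, 1.498]
contact_force: [0.1, 0.4, 0.3]
opening: 0.002
```

```bash
python3 st.py; python3 - <<'E'
from fish import *
f=grab_frame("top"); a=levelview(f,proj,(500,-65),1.502,136,k=6)
cv2.imwrite("pics/lv3.png",a)
h=cv2.cvtColor(a,cv2.COLOR_BGR2HSV); 
y=(h[...,0]>28)&(h[...,0]<50)&(h[...,1]>120); w=(h[...,1]<70)&(h[...,2]>120)
c=np.where(y.sum(0)>30)[0]; r=np.where(y.sum(1)>100)[0]
w[:r[0]]=0;w[r[-1]:]=0; b=np.where(w.sum(0)>15)[0]
print("vial cols",c[0],c[-1],"rows",r[0],r[-1],"bubble",b[0],b[-1],((b[0]+b[-1])-(c[0]+c[-1]))/2/6)
E
```

```text
15.95 [ 487.2 -250.   225.2] [-3.1415e+00 -1.0000e-04  1.4977e+00] [0.09 0.39 0.27] [-0.   -0.02  0.07] 0.002 [-0.477  0.239  1.806  0.     1.096 -0.404]
vial cols 110 598 rows 75 193 bubble 296 413 0.08333333333333333
```

The bubble is still centred (0.1 mm off) with the hand away. Moving over the pad with the fingers shut.

>>> play_rows(
  moves=[
    [[0.031, 0.0016, 0], [0, 0, 0], 0],
    [[0.031, 0.0016, 0], [0, 0, 0], 0],
    [[0.031, 0.0016, 0], [0, 0, 0], 0],
    [[0.031, 0.0016, 0], [0, 0, 0], 0],
    [[0.031, 0.0016, 0], [0, 0, 0], 0],
    [[0.03, 0.0016, 0], [0, 0, 0], 0],
    [[0, 0, 0.03], [0, 0, 0], 0],
    [[0, 0, 0.03], [0, 0, 0], 0],
    [[0, 0, 0.015], [0, 0, 0], 0],
    [[0, 0, 0], [0, 0, 0], 0],
    [[0, 0, 0], [0, 0, 0], 0],
    [[0, 0, 0], [0, 0, 0], 0],
  ],
)

```text
clock: 17.2
eef_pos: [510.4, -66.4, 151.4]
tcp_rot: [3.14, 0.0, 1.501]
contact_force: [0.3, -0.4, 0.3]
opening: -0.002
```

```bash
python3 st.py; python3 snap.py wrist w3.png
```

```text
17.2 [510.4 -66.4 151.4] [3.1398e+00 1.0000e-04 1.5008e+00] [ 0.26 -0.37  0.3 ] [-0.04  0.04 -0.  ] -0.002 [-0.132  0.279  1.943 -0.     0.918 -0.062]
17.2 [510.4 -66.4 151.4] [3.1398e+00 1.0000e-04 1.5008e+00] [ 0.26 -0.37  0.3 ] -0.002 [-0.132  0.279  1.943 -0.     0.918 -0.062]
[[297.31863964   0.         252.03564213]
 [  0.         297.31863964 190.21183905]
 [  0.           0.           1.        ]] [[ 0.99758569 -0.06943239  0.00139223]
 [-0.06657699 -0.95047252  0.30359429]
 [-0.019756   -0.30295401 -0.95280038]] [-513.81041265  -44.21286571  291.97956139]
```

View pics/w3.png

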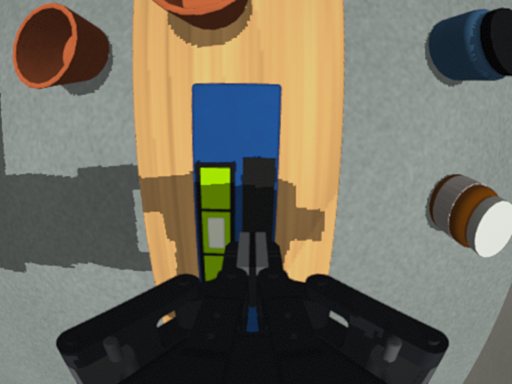

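The wrist view shows the shut fingertips at (252,240), over the pad half at mid-length. The cup is standing and the bubble is between its lines. Pressing down gently.

>>> play_rows(
  moves=[
    [[0, 0, 0.005], [0, 0, 0], 0],
    [[0, 0, 0.004], [0, 0, 0], 0],
    [[0, 0, 0.003], [0, 0, 0], 0],
    [[0, 0, 0], [0, 0, 0], 0],
    [[0, 0, 0], [0, 0, 0], 0],
  ],
)

```text
clock: 17.75
eef_pos: [509.4, -66.2, 138.2]
tcp_rot: [-3.141, -0.0, 1.502]
contact_force: [0.3, 0.3, -0.9]
opening: 0.0
```

>>> play_rows(
  moves=[
    [[0, 0, 0.001], [0, 0, 0], 0],
    [[0, 0, 0.001], [0, 0, 0], 0],
    [[0, 0, 0], [0, 0, 0], 0],
  ],
)

```text
clock: 18.05
eef_pos: [509.5, -66.2, 136.2]
tcp_rot: [-3.141, -0.0, 1.502]
contact_force: [-0.1, -0.3, 0.1]
opening: 0.004
```

>>> play_rows(
  moves=[
    [[0, 0, 0.0005], [0, 0, 0], 0],
    [[0, 0, 0], [0, 0, 0], 0],
    [[0, 0, 0], [0, 0, 0], 0],
  ],
)

```text
clock: 18.35
eef_pos: [509.6, -66.2, 136.1]
tcp_rot: [3.141, 0.0, 1.502]
contact_force: [-1.5, 0.0, 5.1]
opening: 0.005
```

>>> play_rows(
  moves=[
    [[0, 0, 0.0005], [0, 0, 0], 0],
    [[0, 0, 0], [0, 0, 0], 0],
    [[0, 0, 0], [0, 0, 0], 0],
  ],
)

```text
clock: 18.65
eef_pos: [509.6, -66.2, 136.1]
tcp_rot: [3.141, 0.0, 1.502]
contact_force: [-3.1, 0.3, 11.3]
opening: 0.0
```

>>> play_rows(
  moves=[
    [[0, 0, 0], [0, 0, 0], 0],
    [[0, 0, 0], [0, 0, 0], 0],
    [[0, 0, 0], [0, 0, 0], 0],
    [[0, 0, 0], [0, 0, 0], 0],
    [[0, 0, 0], [0, 0, 0], 0],
    [[0, 0, 0], [0, 0, 0], 0],
    [[0, 0, 0], [0, 0, 0], 0],
    [[0, 0, 0], [0, 0, 0], 0],
    [[0, 0, 0], [0, 0, 0], 0],
    [[0, 0, 0], [0, 0, 0], 0],
    [[0, 0, 0], [0, 0, 0], 0],
    [[0, 0, 0], [0, 0, 0], 0],
    [[0, 0, 0], [0, 0, 0], 0],
    [[0, 0, 0], [0, 0, 0], 0],
  ],
)

```text
clock: 20.05
eef_pos: [509.6, -66.2, 136.0]
tcp_rot: [3.141, 0.0, 1.502]
contact_force: [-4.0, 0.7, 11.5]
opening: -0.004
```

```bash
python3 st.py; python3 - <<'E'
from fish import *
f=grab_frame("wrist"); a=levelview(f,fproj,(500,-65),1.502,136,k=6)
g=cv2.resize(f["pixels"][:300,100:400,::-1],(270,270))
b=np.zeros((270,720,3),np.uint8); b[:,:270]=g; t=cv2.resize(grab_frame("top")["pixels"][160:260,200:360,::-1],(432,270)); b[:,280:712]=t
cv2.imwrite("pics/fin.png",np.vstack([a[:330],b]))
E
```

```text
20.05 [509.6 -66.2 136. ] [3.1413 0.     1.5018] [-3.98  0.69 11.47] [ 0.1   0.66 -0.04] -0.004 [-0.132  0.3    1.956  0.     0.886 -0.063]
```

View pics/fin.png

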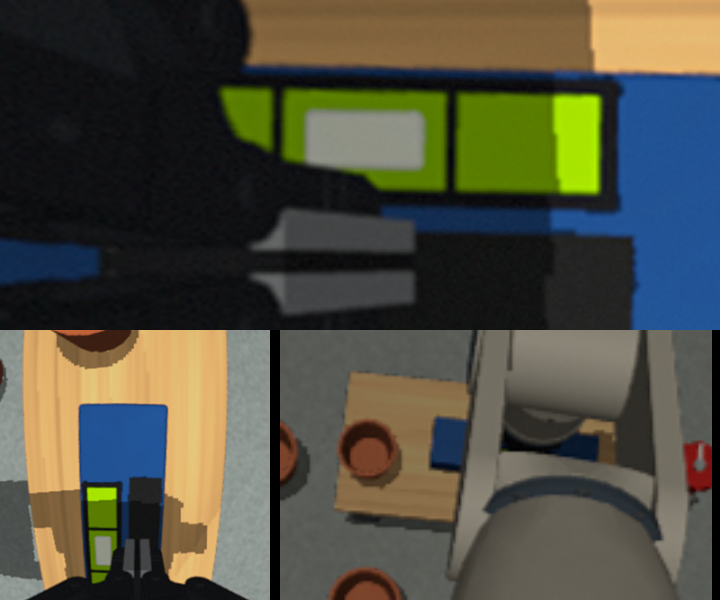

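The bubble spans px 305–424, middle 364.5, and the lines are at 278 and 451, middle 364.5. It is centred while I press with about 11.5 N, and the cup is standing. Handing in.

```bash
python3 -c "
from rig import *
print(sign_off())"
```

```text
the job is handed in; nothing more can be done
None
```

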